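Open the watch pressure tester

ROBOT

A 7-joint arm with a two-finger parallel gripper is mounted at the origin on the work surface. World frame = base frame: x ahead of the robot, y to its left, z up, the work surface at z = 0. Lengths are in m, angles in rad, forces in N, time in s.
With the tool pointing down it reaches from about 0.425 to 0.825 m from the base axis. Payload 3.6 kg.
Tool frame: the origin (TCP) lies midway between the tips of the shut fingers; the grasp point (between the pads) lies 19 mm behind it; z points along the fingers, y is the line along which they close (so a half turn about z gives the same grasp; the last joint's range is limited). The gripper opens to 85 mm and grips with 20 to 120 N. Pads are 22 mm wide; open, the fingers measure 114 mm over their backs; the gripper's body (76 mm by 85 mm) begins 54 mm behind the grasp point. The pads swing forward as they close: fully open they stand 13 mm farther back than shut.
Start: joints at [1.218, 0.615, -0.013, 1.423, 0.008, 1.103, -0.04], TCP at [0.209, -0.616, 0.199] pointing down, gripper open.
Joint ranges: [-3.12, 3.12], [-0.3, 2.06], [-1.34, 1.32], [0.26, 2.42], [-1.36, 4.5], [0.01, 1.98], [-2.84, 2.84]. Speed limits (rad/s): [2.79, 2.79, 3.14, 3.14, 3.14, 3.14, 3.14].

INTERFACE

Orientations are given as a rotation vector (axis times angle).
In Python, from bench import * gives the robot as it stands.
- The arm moves only by the tool send_rows, never from a script. Its arguments are lists of equal length, an entry for each row: "translation": the shift along the tool's x, y, z normalised to -1 to 1, where 1 is 0.3 m, a list of three; "rotation": the turn, a rotation vector about the tool's x, y, z normalised to -1 to 1, where 1 is 180 degrees, a list of three; "grip": the closure, from -1 (fully open) to 1 (shut). A call has exactly 5 rows; each row is the pose to reach, as a shift and turn from the pose commanded when the call began, along the tool's axes at that moment, turning the shorter way round; what a row does not reach only later rows make up. A row lasts 1/12 s, in which the tool goes at most 41.7 mm and 7.16 degrees, less where a joint would pass 70% of its speed; a pose out of reach is approached as far as the arm can. A call with a number of a shift or a turn outside -1 to 1 is refused whole. A call with a gripper value outside its range is refused whole. The fingers move at their own pace and stop on an object; "force" is the grip in N (left out, the last holds). Time passes only in rows, so rows that repeat a pose let the fingers close, or fill a call up. It gives the time, the measured TCP pose, the force, the opening and the grip force at its end, in the units of the state.
- get_obs(): the state, without advancing time (a new reading comes with each control period).
- snapshot(name): name is "side" or "top" or "wrist"; returns the picture (400x640x3 uint8, red, green, blue); there is no depth.
- get_calibration(name): a dict with "fovy" (degrees; the focal length in pixels is half the picture's height over the tangent of half this angle, whatever the lens; pixels are square), "cx", "cy" (the principal point, pixels), "k1" (the pictures are not rectified: a ray, as slopes to the right and down, at radius r is drawn at 1 + k1 r^2 times it, then the intrinsics apply), "origin" and "attitude" of the camera in the world; the wrist camera has in their place "mount" (4x4, takes a point from camera to tool coordinates, whose origin is the TCP and whose axes are the flange's). Camera axes: x right, y up, looking along -z (the intrinsics and any distortion apply to the point x, -y, -z); pixel columns grow to the right and rows downward; lengths in m; the calibration is good to about 2 mm. A picture is of the moment at which its call begins: read the wrist's pose just before it. get_calibration takes no time and is no camera call.
- close_job(): hands the job in; it is judged then, once.
The state is a dict: "time_s": time; "qpos": joint angles; "qvel": joint speeds; "joint_efforts": joint torques, N m; "position": TCP position; "tool_rot": TCP orientation; "force": force on the tool from outside, world axes, zero at the start; "torque": the same for the moment, N m; "grip_width": finger opening in m; "grasp_force": force on a finger pad.
Only numpy, scipy, OpenCV 4.12 (cv2) and the standard library are available. Lean on these libraries where they do the work, as an engineer would, in place of code of your own. Each camera call takes 0.05 s, during which the arm holds its last target. There are 200 camera calls.

TASK

Open the watch tester: the steel cover is held in the round drum by a spring bayonet with a catch, so grip its black bar handle, push the cover well down against its soft spring and keep it pushed while you turn it anticlockwise (seen from above), past the catch, until it comes up against its end stop, well over a quarter of a turn on, so it may take more than one grip. Then lift the cover straight out and stand it upright on the middle of the round cork pad. Leave the other things on the bench where they are.

Things in the scene. Friction and masses are not known exactly. Their poses are not given: they have to be found in the camera images.
- cover: steel bayonet cover, 0.2-0.3 kg. Origin: centre of its flat foot; z up its axis, x along its bar handle. Plug 60 mm dia, 0 to 21 mm above the foot; flange 90 mm dia, 21 to 28 mm; black bar handle 72 mm long (x), 16 wide (y), 28 to 66 mm up. Two lugs at the foot on +x and -x, 14 mm wide, 6 high, reaching radius 38 mm. Locked, its foot is 79 mm above the table
- cover_grip (a point): point on the cover's axis, 52 mm above its foot, in the bar handle: the height to grip, fingers closing along the cover's y. Axes as the cover's
- drum_rim (a point): centre of the drum's mouth, 91 mm above the table. The round aluminium drum, 104 mm dia, is fixed on the housing; its lip opening is 65 mm dia. A soft spring (6 N, 0.4 N/mm) holds the cover's lugs up against the lip from inside; the cover can be pushed down 8 mm. Two gaps in the lip let the lugs out; they cannot be seen, and this point's yaw says nothing of them
- housing: the tester's fixed grey base, 160 x 160 x 45 mm, origin at the centre of its underside, the drum standing on its middle. Inside, shortly before the end stop, a 4.5 mm rib under the lip (the catch) blocks the turning cover unless it is pushed down 5.5 mm or more. The end stop (lugs at the gaps) is 1.6 to 2.3 rad anticlockwise from the start. Let go earlier, the cover springs up but stays captive
- pad: round cork pad fixed on the table, 120 mm dia, 4 mm thick, left or right of the tester; origin at the centre of its underside
- toolbox: fixed open wooden box 100 x 120 x 35 mm with small tools, its lid standing up 125 mm high on its +x side; origin at the centre of its underside; it lies on the other side of the tester from the pad. Bystander
- bottle: glass jar with a red cap, 60 mm dia, 110 mm high, standing; origin at the centre of its underside. Bystander
- dish: covered glass dish, 90 mm dia, 48 mm high; origin at the centre of its underside. Bystander
- loupe: black eye loupe, 34 mm dia, 28 mm high; origin at the centre of its underside. Bystander
- screwdriver: small screwdriver 130 mm long, lying between the robot and the tester. Bystander
- tweezers: steel tweezers 120 mm long, 7 mm high, lying. Bystander
- holder: brass movement holder, 44 mm dia, 30 mm high, beyond the tester; origin at the centre of its underside. Bystander
Things that resemble listed ones, but are neither listed nor needed, are in the scene too. What is shaped like the cover but green or turquoise is not meant.

How it is judged:
On the way:
1. the cover is lifted clear out of the drum, upright, still over the tester (height (world z) of cover above 0.105 m and angle between cover's own z axis and vertical below 0.35 rad and horizontal distance between cover and housing below 0.07 m), for 0.05 s.
At the end, for the whole second after the job is handed in: The cover stands upright (within 0.1 rad) and still on the cork pad, its axis within 22 mm of the pad's centre (its foot wholly on the pad) (horizontal distance between cover and pad below 0.022 m and z of cover in the frame of pad between 0.001 and 0.008 m and angle between cover's own z axis and vertical below 0.1 rad and linear speed of cover below 0.02 m/s); the robot touches nothing.
It fails at once if a bystander was pushed more than 30 mm from its place (distance of any of bottle, dish, loupe, screwdriver, tweezers, holder from where it was at the start of the episode above 0.03 m).
It also fails if it takes over 66 s, if anything falls off the work surface, if the arm or the gripper's body presses on something with over 40 N, if the wrist force passes 120 N, or if a joint passes its speed limit or range.

## Working session

There is one attempt and no reset: what is moved stays moved. The work goes in short steps, Python scripts to look and compute and a tool call to move; the robot and the scene stay as the last step left them, time stands still between calls to the robot, and variables do not carry over. Pictures are saved under pics/ and viewed, at most 10 in all, crops included, and the job is handed in when it is done.

Besides the shell and the picture viewer there is one more tool, called after "Call:" by a JSON object that holds its "fn" and its "kwargs", one argument or row to a line. send_rows: Moves the arm, as the interface text tells. Scaled input: -1 to 1 covers 0.3 m each way for a shift and 180 degrees each way for a turn. Its arguments: {"type":"object","properties":{"translation":{"type":"array"},"rotation":{"type":"array"},"grip":{"type":"array"},"force":{"type":"number"}},"required":["translation","rotation","grip"]}

```bash
mkdir -p pics; ls; python3 - <<'E'
from bench import *
import cv2
o=get_obs();print(o)
for n in("top","side","wrist"):
    c=get_calibration(n);print(n,c)
for n in("top","side"):
    cv2.imwrite(f"pics/{n}0.png",snapshot(n)[:,:,::-1])
E
```

```text
pics
{'time_s': 0.0, 'qpos': array([ 1.21751909,  0.61592144, -0.01266262,  1.42491546,  0.00809482,
        1.10339981, -0.04038727]), 'qvel': array([ 0.00091316,  0.00198086,  0.00015931, -0.00058993, -0.00123039,
        0.00045546,  0.00137908]), 'joint_efforts': array([ 1.75233563e-04, -4.69211376e+01,  2.59240055e-01, -1.71032238e+01,
        9.94889211e-03,  9.45646316e-03, -1.69831722e-06]), 'position': array([ 0.20840386, -0.61478128,  0.19813119]), 'tool_rot': array([-3.09719797e+00, -5.10781269e-01,  6.72947244e-04]), 'force': array([0.11371258, 0.02411574, 0.06232571]), 'torque': array([-0.04296708,  0.01743701,  0.05730544]), 'grasp_force': 0.0, 'grip_width': 0.0852981498182631}
top {'fovy': 57.03684256066016, 'cx': 320.9744598501276, 'cy': 199.10066737134042, 'k1': -0.0717946862855685, 'origin': array([ 0.36226049, -0.02122664,  0.96855285]), 'attitude': array([ 0.18553488, -0.17185758, -1.53394298])}
side {'fovy': 44.513944089597416, 'cx': 313.97183737844705, 'cy': 201.52998436361096, 'k1': -0.07595197769462585, 'origin': array([0.00277922, 0.67636449, 0.62584383]), 'attitude': array([ 0.44085654, -1.25262504, -2.17908062])}
wrist {'fovy': 60.85509440995792, 'cx': 326.26103774848883, 'cy': 197.98987346383208, 'k1': -0.038928855100076466, 'mount': array([[-3.65109911e-04,  9.56390678e-01,  2.92090290e-01,
         7.55524267e-02],
       [ 9.99999905e-01,  4.19219442e-04, -1.22659643e-04,
        -9.77304198e-05],
       [-2.39760468e-04,  2.92090217e-01, -9.56390740e-01,
        -1.74755376e-01],
       [ 0.00000000e+00,  0.00000000e+00,  0.00000000e+00,
         1.00000000e+00]])}
```

View pics/top0.png

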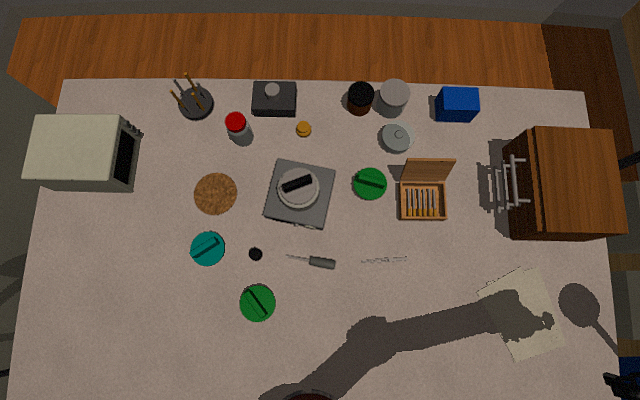

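View pics/side0.png

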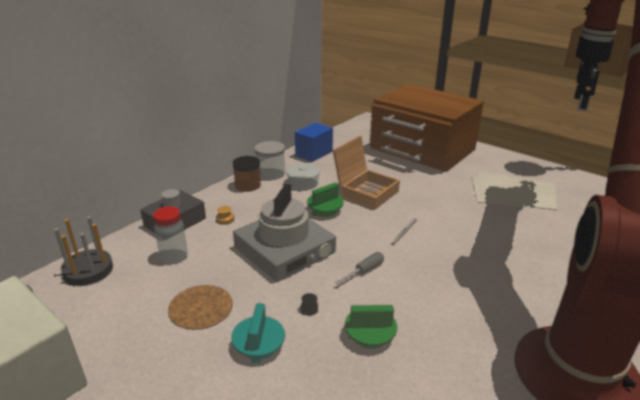

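The top view shows the cover's black bar at about (297,184) on the drum, the pad at (215,193) and the toolbox at (423,190). The side view agrees.

```bash
cat > h.py <<'E'
from bench import *
import numpy as np, cv2
from scipy.spatial.transform import Rotation as R
def cam(n,obs=None):
    c=get_calibration(n)
    if n=="wrist":
        Rt=R.from_rotvec(obs["tool_rot"]).as_matrix();M=np.array(c["mount"])
        return c,Rt@M[:3,:3],Rt@M[:3,3]+obs["position"]
    return c,R.from_rotvec(c["attitude"]).as_matrix(),np.array(c["origin"])
def cast(n,px,z,obs=None):
    c,Rm,o=cam(n,obs);f=200/np.tan(np.radians(c["fovy"])/2)
    K=np.array([[f,0,c["cx"]],[0,f,c["cy"]],[0,0,1]])
    # radial distortion drawn = ray*(1+k1 r^2)
    u=cv2.undistortPoints(np.float64(px).reshape(-1,1,2),K,np.array([c["k1"],0,0,0,0.])).reshape(-1,2)
    d=np.c_[u[:,0],-u[:,1],-np.ones(len(u))]@Rm.T
    return o+d*((z-o[2])/d[:,2])[:,None]
def blobs(mask,amin=30):
    cs,_=cv2.findContours(mask.astype(np.uint8),cv2.RETR_EXTERNAL,cv2.CHAIN_APPROX_NONE)
    return sorted([c for c in cs if cv2.contourArea(c)>amin],key=cv2.contourArea,reverse=True)
def rect(n,cnt,z,obs=None):
    P=cast(n,cnt.reshape(-1,2),z,obs)[:,:2]
    (c,s,a)=cv2.minAreaRect((P*1000).astype(np.float32))
    if s[0]<s[1]: a+=90;s=s[::-1]
    return np.array(c)/1000,s,(a+90)%180-90
E
python3 - <<'E'
from h import *
im=cv2.imread("pics/top0.png").astype(int);b,g,r=im[...,0],im[...,1],im[...,2]
m=np.zeros(b.shape,bool);m[165:205,275:322]=1
c=blobs(m&(im.max(2)<50))[0];print("handle",cv2.contourArea(c),rect("top",c,.145))
m[:]=0;m[165:220,185:245]=1
hsv=cv2.cvtColor(im.astype(np.uint8),cv2.COLOR_BGR2HSV)
c=blobs(m&(hsv[...,1]>90))[0];print("pad",rect("top",c,.004))
m[:]=0;m[160:220,270:330]=1
m[:]=0;m[150:240,255:345]=1
c=blobs(m&(hsv[...,1]<25)&(hsv[...,2]>140))
for k in c[:3]:print("light",cv2.contourArea(k),rect("top",k,.107))
print("housing corners",cast("top",[[279,158],[336,168],[322,229],[263,217]],.045).round(3))
E
```

```text
handle 253.5 (array([0.59002338, 0.04686004]), (72.44352722167969, 22.58803367614746), -66.95422554016113)
pad (array([0.59453546, 0.27984686]), (117.05195617675781, 115.07849884033203), -88.22904324531555)
housing corners [[ 0.686  0.105  0.045]
 [ 0.662 -0.047  0.045]
 [ 0.499 -0.015  0.045]
 [ 0.526  0.137  0.045]]
```

```bash
cat >> h.py <<'E'
def plan(goal,yaw_y,n,p=None,y0=None):
    "tool down; yaw_y = world heading (deg) of tool y; prints n calls' normalised shift, turn; includes tilt fix in first"
    o=get_obs();Rt=R.from_rotvec(o["tool_rot"]).as_matrix();p=o["position"]
    f=np.radians(yaw_y);y=np.array([np.cos(f),np.sin(f),0]);z=np.array([0,0,-1.]);G=np.c_[np.cross(y,z),y,z]
    d=R.from_matrix(Rt.T@G).as_rotvec()
    print("at",p.round(4),"y heading",np.degrees(np.arctan2(Rt[1,1],Rt[0,1])).round(2),"tilt",np.degrees(np.arccos(-Rt[2,2])).round(2))
    A=Rt
    for i in range(n):
        t=A.T@((np.array(goal)-p)/n)
        print("T",(t/.3).round(4),"R",(d/n/np.pi).round(4));A=A@R.from_rotvec(d/n).as_matrix()
E
python3 -c "
from h import *
plan([.59,.047,.28],23,4)"
```

```text
at [ 0.2084 -0.6148  0.1982] y heading -71.27 tilt 0.14
T [ 0.4782 -0.4204 -0.0671] R [-1.000e-04 -2.000e-04 -1.309e-01]
T [ 0.6064 -0.1941 -0.0676] R [-1.000e-04 -2.000e-04 -1.309e-01]
T [ 0.6334  0.0646 -0.0679] R [-1.000e-04 -2.000e-04 -1.309e-01]
T [ 0.5547  0.3125 -0.0681] R [-1.000e-04 -2.000e-04 -1.309e-01]
```

Call:
{"fn": "send_rows", "kwargs": {
  "translation": [
    [0.478,-0.42,-0.1],
    [0.478,-0.42,-0.1],
    [0.478,-0.42,-0.1],
    [0.478,-0.42,-0.1],
    [0.478,-0.42,-0.1]
  ],
  "rotation": [
    [0,0,-0.131],
    [0,0,-0.131],
    [0,0,-0.131],
    [0,0,-0.131],
    [0,0,-0.131]
  ],
  "grip": [-1,-1,-1,-1,-1]
}}

```text
time_s: 0.52
position: [0.3069, -0.4456, 0.2297]
tool_rot: [-2.925, -1.142, -0.004]
force: [1.1, 0.1, -0.4]
grip_width: 0.0851
grasp_force: 0.0
```

Call:
{"fn": "send_rows", "kwargs": {
  "translation": [
    [0.606,-0.194,-0.1],
    [0.606,-0.194,-0.1],
    [0.606,-0.194,-0.1],
    [0.606,-0.194,-0.1],
    [0.606,-0.194,-0.1]
  ],
  "rotation": [
    [0,0,-0.131],
    [0,0,-0.131],
    [0,0,-0.131],
    [0,0,-0.131],
    [0,0,-0.131]
  ],
  "grip": [-1,-1,-1,-1,-1]
}}

```text
time_s: 0.93
position: [0.4015, -0.28, 0.26]
tool_rot: [-2.63, -1.717, -0.004]
force: [0.6, 0.3, 0.1]
grip_width: 0.0854
grasp_force: 0.0
```

Call:
{"fn": "send_rows", "kwargs": {
  "translation": [
    [0.633,0.065,-0.07],
    [0.633,0.065,-0.07],
    [0.633,0.065,-0.07],
    [0.633,0.065,-0.07],
    [0.633,0.065,-0.07]
  ],
  "rotation": [
    [0,0,-0.131],
    [0,0,-0.131],
    [0,0,-0.131],
    [0,0,-0.131],
    [0,0,-0.131]
  ],
  "grip": [-1,-1,-1,-1,-1]
}}

```text
time_s: 1.35
position: [0.4963, -0.1141, 0.2808]
tool_rot: [-2.223, -2.218, -0.005]
force: [0.6, 0.6, -0.7]
grip_width: 0.0857
grasp_force: 0.0
```

Call:
{"fn": "send_rows", "kwargs": {
  "translation": [
    [0.555,0.312,0],
    [0.555,0.312,0],
    [0.555,0.312,0],
    [0.555,0.312,0],
    [0.555,0.312,0]
  ],
  "rotation": [
    [0,0,-0.131],
    [0,0,-0.131],
    [0,0,-0.131],
    [0,0,-0.131],
    [0,0,-0.131]
  ],
  "grip": [-1,-1,-1,-1,-1]
}}

```text
time_s: 1.77
position: [0.5906, 0.0517, 0.2797]
tool_rot: [-1.723, -2.624, -0.005]
force: [-0.1, 0.3, 0.2]
grip_width: 0.0856
grasp_force: 0.0
```

```bash
python3 - <<'E'
from h import *
o=get_obs();im=snapshot("wrist")[:,:,::-1];cv2.imwrite("pics/w1.png",im)
print(o["qpos"].round(3),o["qvel"].round(3))
for c in blobs(im.max(2)<45,300)[:4]:print(cv2.boundingRect(c),cv2.contourArea(c),rect("wrist",c,.145,o))
E
```

```text
[ 0.223  0.51  -0.571  1.459  0.277  1.254  0.032] [-0.512  0.259  0.075 -0.443  0.118  0.227 -0.431]
(3, 259, 637, 141) 38306.0 (array([ 0.65874707, -0.11709529]), (787.3463134765625, 195.58460998535156), 23.29744529724121)
(226, 7, 31, 32) 714.0 (array([0.47401807, 0.14570374]), (24.999332427978516, 23.769044876098633), 20.472705841064453)
(585, 0, 40, 57) 576.5 (array([0.75670917, 0.26279608]), (57.959930419921875, 20.39325714111328), -29.109230041503906)
(321, 143, 17, 74) 490.5 (array([0.59534363, 0.05075715]), (70.42338562011719, 14.585991859436035), -66.08548164367676)
```

View pics/w1.png

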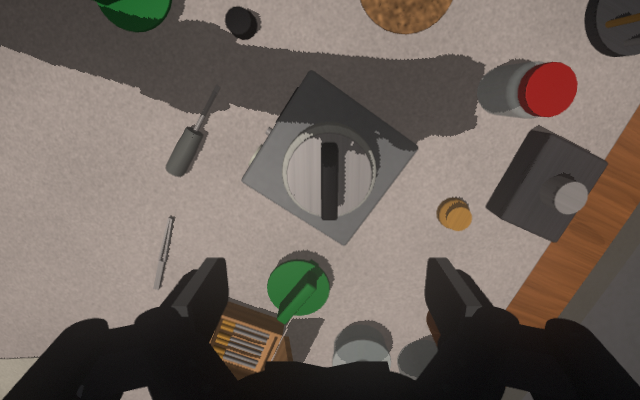

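The wrist view shows the bar at (329,180), nearly vertical in the image, so the yaw is about right. The arm was still moving, so I'll measure again now that it has settled.

```bash
python3 - <<'E'
from h import *
for i in range(4): snapshot("top")
o=get_obs();im=snapshot("wrist")[:,:,::-1].copy();print(o["qvel"].round(3),o["position"])
t=im[120:240,270:400]
for th in(35,45,55):
    m=np.zeros(im.shape[:2],bool);m[130:235,310:350]=im[130:235,310:350].max(2)<th
    for c in blobs(m,200)[:2]:print(th,cv2.boundingRect(c),cv2.contourArea(c),rect("wrist",c,.145,o))
cv2.imwrite("pics/w2.png",cv2.resize(t,None,fx=4,fy=4,interpolation=0))
E
```

```text
[ 0.026 -0.013  0.014  0.002 -0.    -0.003  0.   ] [0.58941039 0.04474225 0.27971306]
35 (326, 136, 16, 25) 292.0 (array([0.58569489, 0.07268446]), (21.91554832458496, 13.75971508026123), -67.02797508239746)
45 (325, 136, 18, 76) 621.0 (array([0.59565485, 0.04993304]), (71.73875427246094, 15.438007354736328), -66.29541397094727)
55 (325, 135, 18, 79) 1208.5 (array([0.59586786, 0.04941595]), (74.55400085449219, 15.478250503540039), -66.28242874145508)
```

View pics/w2.png

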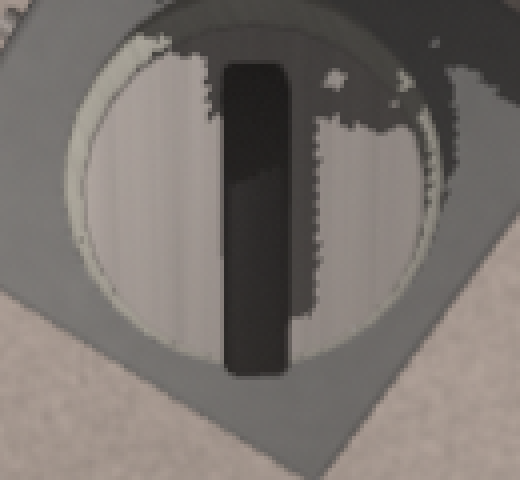

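The close crop shows the bar centred on the flange at about full-picture pixel (334,175), with its near end face slightly visible.

```bash
python3 -c "
from h import *
print(cast('wrist',[[333.5,168.7]],.107,get_obs()))
plan([.595,.0485,.16],23.7,1)
plan([.595,.0485,.112],23.7,1)"
```

```text
[[0.59723781 0.04708406 0.107     ]]
at [0.5894 0.0441 0.2799] y heading 22.9 tilt 0.12
T [0.0068 0.0237 0.3997] R [-0.0005  0.0004 -0.0045]
at [0.5894 0.0441 0.2799] y heading 22.9 tilt 0.12
T [0.007  0.0239 0.5597] R [-0.0005  0.0004 -0.0045]
```

Call:
{"fn": "send_rows", "kwargs": {
  "translation": [
    [0.003,0.025,0.1],
    [0.003,0.025,0.2],
    [0.003,0.025,0.3],
    [0.003,0.025,0.4],
    [0.003,0.025,0.4]
  ],
  "rotation": [
    [0,0,-0.0045],
    [0,0,-0.0045],
    [0,0,-0.0045],
    [0,0,-0.0045],
    [0,0,-0.0045]
  ],
  "grip": [-1,-1,-1,-1,-1]
}}

```text
time_s: 2.48
position: [0.5916, 0.0459, 0.1545]
tool_rot: [-1.714, -2.623, 0.016]
force: [-1.0, -0.9, -1.1]
grip_width: 0.0857
grasp_force: 0.0
```

Call:
{"fn": "send_rows", "kwargs": {
  "translation": [
    [0,0,0.05],
    [0,0,0.1],
    [0,0,0.14],
    [0,0,0.16],
    [0,0,0.16]
  ],
  "rotation": [
    [0,0,0],
    [0,0,0],
    [0,0,0],
    [0,0,0],
    [0,0,0]
  ],
  "grip": [-1,-1,-1,-1,-1]
}}

```text
time_s: 2.9
position: [0.5959, 0.0489, 0.1119]
tool_rot: [-1.716, -2.631, 0.002]
force: [-1.3, -0.1, -0.0]
grip_width: 0.0854
grasp_force: 0.0
```

```bash
python3 -c "
from h import *
snapshot('top');snapshot('top')
o=get_obs();print(o['force'],o['qpos'].round(3))
plan([.596,.048,.112],23.7,1)"
```

```text
[0.26309493 0.03921996 0.26680865] [ 0.184  0.674 -0.504  1.671  0.395  0.898 -0.061]
at [0.597  0.0497 0.1133] y heading 23.82 tilt 0.08
T [-0.004  -0.0053  0.0042] R [0.0004 0.0001 0.0007]
```

Call:
{"fn": "send_rows", "kwargs": {
  "translation": [
    [-0.004,-0.005,0.003],
    [-0.004,-0.005,0.003],
    [-0.004,-0.005,0.003],
    [-0.004,-0.005,0.003],
    [-0.004,-0.005,0.003]
  ],
  "rotation": [
    [0,0,0],
    [0,0,0],
    [0,0,0],
    [0,0,0],
    [0,0,0]
  ],
  "grip": [1,1,1,1,1],
  "force": 90
}}

```text
time_s: 3.42
position: [0.5957, 0.0483, 0.1117]
tool_rot: [1.714, 2.632, 0.001]
force: [-0.3, 0.2, -0.2]
grip_width: 0.0252
grasp_force: 0.0
```

Call:
{"fn": "send_rows", "kwargs": {
  "translation": [
    [0,0,0],
    [0,0,0],
    [0,0,0],
    [0,0,0],
    [0,0,0]
  ],
  "rotation": [
    [0,0,0],
    [0,0,0],
    [0,0,0],
    [0,0,0],
    [0,0,0]
  ],
  "grip": [1,1,1,1,1]
}}

```text
time_s: 3.83
position: [0.5955, 0.0482, 0.1117]
tool_rot: [1.714, 2.632, -0.0]
force: [-0.4, -0.4, 3.0]
grip_width: 0.0095
grasp_force: 88.3
```

Call:
{"fn": "send_rows", "kwargs": {
  "translation": [
    [0,0,0],
    [0,0,0],
    [0,0,0],
    [0,0,0],
    [0,0,0]
  ],
  "rotation": [
    [0,0,0],
    [0,0,0],
    [0,0,0],
    [0,0,0],
    [0,0,0]
  ],
  "grip": [1,1,1,1,1]
}}

```text
time_s: 4.25
position: [0.5955, 0.0482, 0.1114]
tool_rot: [-1.714, -2.632, 0.0]
force: [-1.3, -0.7, 3.1]
grip_width: 0.0095
grasp_force: 88.3
```

Call:
{"fn": "send_rows", "kwargs": {
  "translation": [
    [0,0,0.006],
    [0,0,0.012],
    [0,0,0.018],
    [0,0,0.024],
    [0,0,0.024]
  ],
  "rotation": [
    [0,0,0],
    [0,0,0],
    [0,0,0],
    [0,0,0],
    [0,0,0]
  ],
  "grip": [1,1,1,1,1]
}}

```text
time_s: 4.67
position: [0.5955, 0.0483, 0.1041]
tool_rot: [1.714, 2.633, 0.0]
force: [-1.4, -0.8, 5.4]
grip_width: 0.0099
grasp_force: 89.4
```

```bash
python3 -c "
from h import *
cv2.imwrite('pics/s1.png',cv2.resize(snapshot('side')[120:290,200:370,::-1],None,fx=3,fy=3));snapshot('side')
o=get_obs();print(o['force'],o['torque'],o['position'],o['grip_width'],o['qpos'].round(3))"
```

```text
[-2.47468579 -0.39074327  4.80890786] [-0.10983343  0.49901038  0.03763433] [0.59556856 0.04832109 0.10443255] 0.00954712051596706 [ 0.184  0.683 -0.499  1.683  0.403  0.88  -0.065]
```

View pics/s1.png

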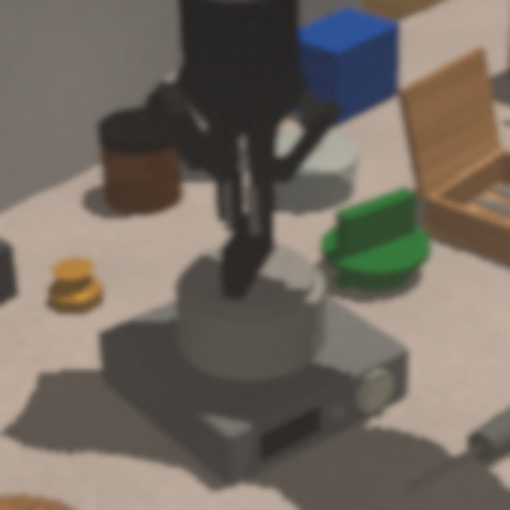

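The side view shows the fingers around the bar and the cover seated lower in the drum, so I'll start the turn.

Call:
{"fn": "send_rows", "kwargs": {
  "translation": [
    [0,0,0],
    [0,0,0],
    [0,0,0],
    [0,0,0],
    [0,0,0]
  ],
  "rotation": [
    [0,0,-0.02],
    [0,0,-0.04],
    [0,0,-0.06],
    [0,0,-0.08],
    [0,0,-0.1]
  ],
  "grip": [1,1,1,1,1]
}}

```text
time_s: 5.18
position: [0.5967, 0.0487, 0.1049]
tool_rot: [1.277, 2.868, 0.003]
force: [-1.5, -0.5, 5.6]
grip_width: 0.0097
grasp_force: 89.4
```

```bash
python3 -c "
from h import *
o=get_obs();print(o['force'],o['torque'],o['position'],o['grip_width'],o['qpos'].round(3))
plan(o['position'],155,1)"
```

```text
[-1.46715988 -0.54741358  5.56504031] [-0.01758093  0.18610669 -0.12198386] [0.59669692 0.04872754 0.10490329] 0.009743589775432203 [ 0.233  0.701 -0.586  1.68   0.471  0.902  0.192]
at [0.5967 0.0487 0.1049] y heading 42.0 tilt 0.17
T [0. 0. 0.] R [ 2.000e-04  1.100e-03 -6.278e-01]
```

Call:
{"fn": "send_rows", "kwargs": {
  "translation": [
    [0,0,0.002],
    [0,0,0.002],
    [0,0,0.002],
    [0,0,0.002],
    [0,0,0.002]
  ],
  "rotation": [
    [0,0,-0.025],
    [0,0,-0.05],
    [0,0,-0.075],
    [0,0,-0.1],
    [0,0,-0.125]
  ],
  "grip": [1,1,1,1,1]
}}

```text
time_s: 5.6
position: [0.5962, 0.0482, 0.1041]
tool_rot: [0.693, 3.063, 0.001]
force: [-2.0, -0.2, 5.9]
grip_width: 0.0097
grasp_force: 89.6
```

Call:
{"fn": "send_rows", "kwargs": {
  "translation": [
    [0,0,0],
    [0,0,0],
    [0,0,0],
    [0,0,0],
    [0,0,0]
  ],
  "rotation": [
    [0,0,-0.025],
    [0,0,-0.05],
    [0,0,-0.075],
    [0,0,-0.1],
    [0,0,-0.125]
  ],
  "grip": [1,1,1,1,1]
}}

```text
time_s: 6.02
position: [0.5958, 0.0479, 0.104]
tool_rot: [0.082, 3.14, -0.001]
force: [-1.8, -1.5, 6.7]
grip_width: 0.0097
grasp_force: 89.6
```

```bash
python3 -c "
from h import *
o=get_obs();print(o['force'],o['torque'],o['position'],o['grip_width'],o['qpos'].round(3))
plan(o['position'],155,1)"
```

```text
[-1.79365496 -1.45275707  6.70439626] [-0.27596525  0.49130176 -0.09000339] [0.59576331 0.04788376 0.10395093] 0.00968284143339205 [ 0.342  0.761 -0.793  1.678  0.634  0.979  0.836]
at [0.5958 0.0479 0.104 ] y heading 87.01 tilt 0.03
T [0. 0. 0.] R [-2.000e-04  1.000e-04 -3.777e-01]
```

Call:
{"fn": "send_rows", "kwargs": {
  "translation": [
    [0,0,0],
    [0,0,0],
    [0,0,0],
    [0,0,0],
    [0,0,0]
  ],
  "rotation": [
    [0,0,-0.02],
    [0,0,-0.04],
    [0,0,-0.06],
    [0,0,-0.08],
    [0,0,-0.1]
  ],
  "grip": [1,1,1,1,1]
}}

```text
time_s: 6.43
position: [0.5959, 0.0461, 0.1039]
tool_rot: [0.407, -3.115, 0.005]
force: [-1.7, -4.4, 6.9]
grip_width: 0.0095
grasp_force: 90.0
```

```bash
python3 -c "
from h import *
o=get_obs();print(o['force'],o['torque'],o['position'],o['grip_width'],o['qpos'].round(3))
plan(o['position'],155,1)"
```

```text
[-1.70011146 -4.44021219  6.91928263] [-0.86314376  0.39501919 -0.20162153] [0.59589554 0.04612838 0.10387387] 0.009490100918856754 [ 0.38   0.788 -0.871  1.676  0.696  1.016  1.098]
at [0.5959 0.0461 0.1039] y heading 104.89 tilt 0.18
T [0. 0. 0.] R [-0.0008 -0.0006 -0.2784]
```

Call:
{"fn": "send_rows", "kwargs": {
  "translation": [
    [0.001,-0.004,0],
    [0.001,-0.004,0],
    [0.001,-0.004,0],
    [0.001,-0.004,0],
    [0.001,-0.004,0]
  ],
  "rotation": [
    [0,0,-0.015],
    [0,0,-0.03],
    [0,0,-0.045],
    [0,0,-0.06],
    [0,0,-0.06]
  ],
  "grip": [1,1,1,1,1]
}}

```text
time_s: 6.85
position: [0.5962, 0.0451, 0.1038]
tool_rot: [-0.696, 3.063, -0.004]
force: [-2.4, -3.6, 5.6]
grip_width: 0.0091
grasp_force: 89.8
```

```bash
python3 -c "
from h import *
o=get_obs();print(o['force'],o['torque'],o['position'],o['grip_width'],o['qpos'].round(3))
plan(o['position'],155,1)"
```

```text
[-2.39869763 -3.6198608   5.64344606] [-0.6854928   0.27480378 -0.12682536] [0.59621259 0.04508277 0.10380063] 0.009115568181102932 [ 0.403  0.807 -0.918  1.675  0.731  1.039  1.258]
at [0.5962 0.0451 0.1038] y heading 115.6 tilt 0.13
T [0. 0. 0.] R [-0.0007 -0.0004 -0.2189]
```

Call:
{"fn": "send_rows", "kwargs": {
  "translation": [
    [0.001,-0.002,0],
    [0.001,-0.002,0],
    [0.001,-0.002,0],
    [0.001,-0.002,0],
    [0.001,-0.002,0]
  ],
  "rotation": [
    [0,0,-0.015],
    [0,0,-0.03],
    [0,0,-0.045],
    [0,0,-0.06],
    [0,0,-0.06]
  ],
  "grip": [1,1,1,1,1]
}}

```text
time_s: 7.27
position: [0.5964, 0.0446, 0.1038]
tool_rot: [-0.982, 2.984, -0.004]
force: [-0.9, -2.8, 6.1]
grip_width: 0.0095
grasp_force: 89.7
```

```bash
python3 -c "
from h import *
o=get_obs();print(o['force'],o['torque'],o['position'],o['grip_width'],o['qpos'].round(3))
plan(o['position'],155,1)"
```

```text
[-0.88787632 -2.76774723  6.06695891] [-0.71755012  0.23203831 -0.12782838] [0.59635937 0.04455775 0.10380431] 0.00951466128672165 [ 0.424  0.825 -0.964  1.675  0.766  1.063  1.419]
at [0.5964 0.0446 0.1038] y heading 126.42 tilt 0.13
T [0. 0. 0.] R [-0.0007 -0.0003 -0.1588]
```

Call:
{"fn": "send_rows", "kwargs": {
  "translation": [
    [0,0,0],
    [0,0,0],
    [0,0,0],
    [0,0,0],
    [0,0,0]
  ],
  "rotation": [
    [0,0,-0.015],
    [0,0,-0.03],
    [0,0,-0.045],
    [0,0,-0.06],
    [0,0,-0.06]
  ],
  "grip": [1,1,1,1,1]
}}

```text
time_s: 7.68
position: [0.5968, 0.0451, 0.104]
tool_rot: [-1.258, 2.877, -0.003]
force: [0.0, -2.0, 6.4]
grip_width: 0.01
grasp_force: 89.7
```

```bash
python3 -c "
from h import *
cv2.imwrite('pics/t2.png',cv2.resize(np.hstack([snapshot('side')[150:280,220:350],snapshot('top')[130:260,230:360]])[:,:,::-1],None,fx=3,fy=3))
o=get_obs();print(o['force'],o['torque'],o['position'],o['grip_width'],o['qpos'].round(3))
plan(o['position'],155,1)"
```

```text
[-0.23157289 -3.03526843  4.97676427] [-0.57398075  0.06892159 -0.16291439] [0.5968414  0.0451294  0.10407157] 0.009672091785132422 [ 0.442  0.845 -1.008  1.674  0.799  1.086  1.58 ]
at [0.5968 0.0451 0.1041] y heading 137.15 tilt 0.15
T [0. 0. 0.] R [-0.0008  0.0001 -0.0992]
```

View pics/t2.png

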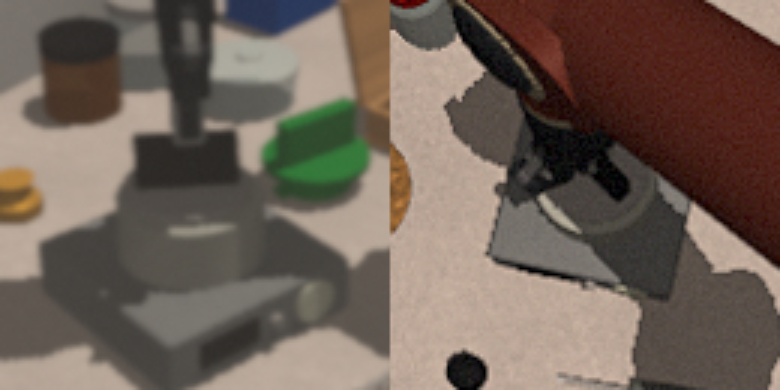

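The side crop shows the bar broadside now, so the cover is turning with the gripper. I'll carry on to the stop.

Call:
{"fn": "send_rows", "kwargs": {
  "translation": [
    [0,0,0],
    [0,0,0],
    [0,0,0],
    [0,0,0],
    [0,0,0]
  ],
  "rotation": [
    [0,0,-0.015],
    [0,0,-0.03],
    [0,0,-0.045],
    [0,0,-0.06],
    [0,0,-0.06]
  ],
  "grip": [1,1,1,1,1]
}}

```text
time_s: 8.2
position: [0.5958, 0.0461, 0.1041]
tool_rot: [-1.521, 2.748, 0.001]
force: [-1.3, -1.5, 6.8]
grip_width: 0.0098
grasp_force: 90.7
```

```bash
python3 -c "
from h import *
o=get_obs();print(o['force'],o['torque'],o['position'],o['grip_width'],o['qpos'].round(3))
plan(o['position'],155,1)"
```

```text
[-1.32034917 -1.46601835  6.76622685] [-0.27150343  0.4724791  -0.48305818] [0.59578711 0.04609697 0.10406315] 0.00976045506633987 [ 0.458  0.865 -1.053  1.674  0.828  1.113  1.742]
at [0.5958 0.0461 0.1041] y heading 147.94 tilt 0.04
T [0. 0. 0.] R [ 0.0001  0.0002 -0.0392]
```

Call:
{"fn": "send_rows", "kwargs": {
  "translation": [
    [0,0,0],
    [0,0,0],
    [0,0,0],
    [0,0,0],
    [0,0,0]
  ],
  "rotation": [
    [0,0,-0.01],
    [0,0,-0.02],
    [0,0,-0.03],
    [0,0,-0.03],
    [0,0,-0.03]
  ],
  "grip": [1,1,1,1,1]
}}

```text
time_s: 8.62
position: [0.5958, 0.0461, 0.1041]
tool_rot: [-1.644, 2.677, 0.002]
force: [-2.3, -0.9, 6.9]
grip_width: 0.0096
grasp_force: 92.6
```

```bash
python3 -c "
from h import *
o=get_obs();print(o['force'],o['torque'],o['position'],o['grip_width'],o['qpos'].round(3))
plan(o['position'],155,1)"
```

```text
[-2.27652411 -0.90701362  6.94410263] [-0.24844112  0.48693237 -1.06851234] [0.59577063 0.04608978 0.10409337] 0.009582185517619964 [ 0.466  0.875 -1.073  1.673  0.842  1.126  1.821]
at [0.5958 0.0461 0.1041] y heading 153.1 tilt 0.07
T [0. 0. 0.] R [ 0.0003  0.0003 -0.0106]
```

Call:
{"fn": "send_rows", "kwargs": {
  "translation": [
    [0,0,0],
    [0,0,-0.01],
    [0,0,-0.02],
    [0,0,-0.03],
    [0,0,-0.04]
  ],
  "rotation": [
    [0,0,0.015],
    [0,0,0.015],
    [0,0,0.015],
    [0,0,0.015],
    [0,0,0.015]
  ],
  "grip": [1,1,1,1,1]
}}

```text
time_s: 9.03
position: [0.5958, 0.0453, 0.1147]
tool_rot: [1.588, -2.709, 0.001]
force: [-2.5, -0.4, 2.1]
grip_width: 0.0053
grasp_force: 1.3
```

```bash
python3 -c "
from h import *
snapshot('top')
o=get_obs();print(o['force'],o['torque'],o['position'],o['grip_width'],o['qpos'].round(3))
plan(o['position'],155,1)"
```

```text
[ 1.56740747 -1.73303772  3.58677739] [-0.28325825 -0.23179532 -0.07578958] [0.5968712  0.04584503 0.11676888] 0.000263503771929711 [ 0.467  0.856 -1.075  1.661  0.823  1.139  1.797]
at [0.5969 0.0458 0.1168] y heading 150.84 tilt 0.17
T [0. 0. 0.] R [-0.0009  0.0002 -0.0231]
```

```bash
python3 -c "
from h import *
cv2.imwrite('pics/t3.png',cv2.resize(np.hstack([snapshot('side')[150:280,220:350],snapshot('wrist')[140:400,190:450][::2,::2]])[:,:,::-1],None,fx=3,fy=3))
cv2.imwrite('pics/w3.png',snapshot('wrist')[:,:,::-1])"
```

```text
(no output)
```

View pics/t3.png

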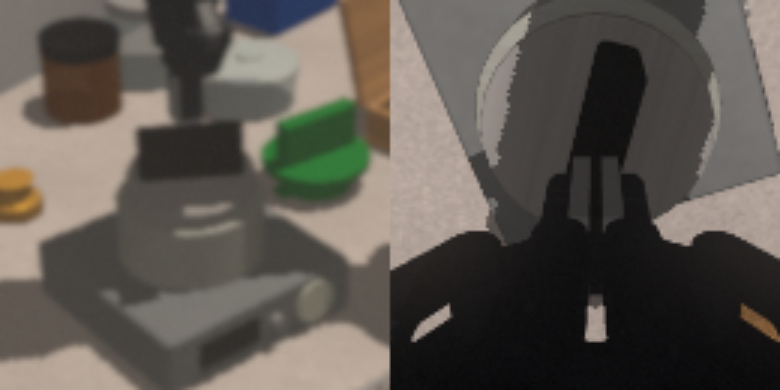

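```bash
cat >> h.py <<'E'
def proj(n,P,obs=None):
    c,Rm,o=cam(n,obs);f=200/np.tan(np.radians(c["fovy"])/2)
    q=(np.atleast_2d(P)-o)@Rm;s=np.c_[q[:,0],-q[:,1]]/-q[:,2:3];r2=(s**2).sum(1,keepdims=True)
    return s*(1+c["k1"]*r2)*f+[c["cx"],c["cy"]]
E
python3 - <<'E'
from h import *
o=get_obs();p=o["position"];print(p,o["grip_width"],o["force"])
print("tcp",proj("wrist",p,o).round(1),proj("side",p).round(1))
A=np.array([.596,.048,0])
for z in(.107,.145,.153):print(z,"axis",proj("wrist",A+[0,0,z],o).round(1),proj("side",A+[0,0,z]).round(1))
im=cv2.imread("pics/w3.png")
m=np.zeros(im.shape[:2],bool);m[150:242,300:370]=im[150:242,300:370].max(2)<45
c=blobs(m,100)[0];print(cv2.boundingRect(c))
for z in(.145,.153):print(rect("wrist",c,z,o))
s=cv2.imread("pics/t3.png")[:,:390]
E
```

```text
[0.59587701 0.04734007 0.11691027] 9.838404231629486e-05 [0.79524613 0.38680946 0.49402892]
tcp [[327.3 233.3]] [[282.  203.8]]
0.107 axis [[327.7 227.6]] [[281.9 208.1]]
0.145 axis [[327.8 257.8]] [[281.3 192. ]]
0.153 axis [[327.9 265.9]] [[281.2 188.5]]
(307, 166, 52, 76)
(array([0.58114294, 0.02759606]), (37.71957778930664, 17.486587524414062), 47.47401428222656)
(array([0.57997046, 0.02510697]), (35.66023635864258, 16.5318660736084), 47.474037170410156)
```

View pics/w3.png

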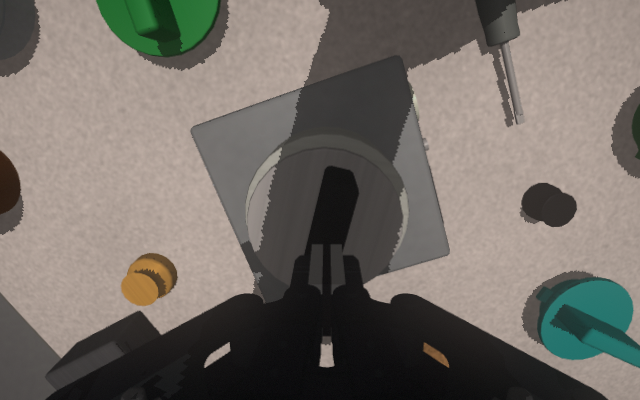

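The full wrist view shows the shut fingertips ending at about row 243, over the bar. The bar's end is at (340,168), twisted a few degrees from the tool. Next I'll check whether the fingertips are where the tool frame puts them.

```bash
python3 - <<'E'
from h import *
o=get_obs();Rt=R.from_rotvec(o["tool_rot"]).as_matrix();p=o["position"]
for q in([.011,.0425,-.013],[-.011,.0425,-.013],[.011,-.0425,-.013],[.011,0,0],[-.011,0,0],[.011,0,-.028],[.011,0,-.04]):
    print(q,proj("wrist",p+Rt@np.array(q),o).round(1))
print(o["qpos"].round(3),o["joint_efforts"].round(1),o["force"])
E
```

```text
[0.011, 0.0425, -0.013] [[410.7 223.3]]
[-0.011, 0.0425, -0.013] [[407.6 262.1]]
[0.011, -0.0425, -0.013] [[244.1 223.3]]
[0.011, 0, 0] [[327.4 214.6]]
[-0.011, 0, 0] [[327.3 251.3]]
[0.011, 0, -0.028] [[327.5 235.1]]
[0.011, 0, -0.04] [[327.5 246.1]]
[ 0.466  0.856 -1.076  1.663  0.821  1.138  1.796] [  0.1 -43.3 -12.2 -11.6  -0.1   0.1   0. ] [0.79524613 0.38680946 0.49402892]
```

Call:
{"fn": "send_rows", "kwargs": {
  "translation": [
    [0,0,-0.05],
    [0,0,-0.15],
    [0,0,-0.25],
    [0,0,-0.25],
    [0,0,-0.25]
  ],
  "rotation": [
    [0,0,0],
    [0,0,0],
    [0,0,0],
    [0,0,0],
    [0,0,0]
  ],
  "grip": [-1,-1,-1,-1,-1]
}}

```text
time_s: 9.65
position: [0.5963, 0.0479, 0.194]
tool_rot: [-1.588, 2.705, -0.002]
force: [-0.6, 0.2, -1.2]
grip_width: 0.0605
grasp_force: 0.0
```

Call:
{"fn": "send_rows", "kwargs": {
  "translation": [
    [0,0,0],
    [0,0,0],
    [0,0,0],
    [0,0,0],
    [0,0,0]
  ],
  "rotation": [
    [0,0,0],
    [0,0,0],
    [0,0,0],
    [0,0,0],
    [0,0,0]
  ],
  "grip": [-1,-1,-1,-1,-1]
}}

```text
time_s: 10.07
position: [0.5952, 0.0462, 0.19]
tool_rot: [1.588, -2.709, -0.001]
force: [0.5, -0.5, -0.7]
grip_width: 0.0853
grasp_force: 0.0
```

```bash
python3 - <<'E'
from h import *
o=get_obs();im=snapshot("wrist")[:,:,::-1].copy();cv2.imwrite("pics/w4.png",im)
print(o["position"],o["grip_width"])
s=snapshot("side")[:,:,::-1].copy();cv2.imwrite("pics/s4.png",s)
for th in(35,45):
  for c in blobs(im.max(2)<th,200)[:6]:
    x,y,w,h=cv2.boundingRect(c);print(th,(x,y,w,h),cv2.contourArea(c),rect("wrist",c,.145,o))
cv2.imwrite("pics/ws4.png",np.hstack([im[60:360,180:480],cv2.resize(s[150:250,230:330],None,fx=3,fy=3)]))
E
```

```text
[0.59517166 0.04619485 0.18995775] 0.08527282421439082
35 (3, 289, 637, 111) 35996.5 (array([0.6596123 , 0.14919446]), (561.0348510742188, 114.95643615722656), -29.173789978027344)
35 (303, 148, 44, 108) 2427.5 (array([0.59605963, 0.04326256]), (76.49768829345703, 16.598857879638672), 47.306060791015625)
35 (0, 143, 32, 73) 1631.5 (array([ 0.77506464, -0.07340706]), (53.2649040222168, 22.426733016967773), 44.66900634765625)
45 (2, 259, 638, 141) 39890.5 (array([0.6540144 , 0.13813803]), (562.0220336914062, 139.78746032714844), -29.167098999023438)
45 (303, 148, 45, 108) 2527.0 (array([0.59601868, 0.04334222]), (77.11249542236328, 17.1632022857666), 47.50391387939453)
45 (0, 143, 60, 74) 2303.5 (array([ 0.768479  , -0.06631349]), (54.24909973144531, 41.78240203857422), 44.661895751953125)
45 (437, 0, 38, 58) 1298.0 (array([ 0.47205283, -0.01583113]), (33.50205612182617, 16.901582717895508), 81.49201965332031)
45 (610, 82, 30, 58) 755.5 (array([0.39547748, 0.08329697]), (33.969974517822266, 19.702030181884766), 75.10005187988281)
```

View pics/ws4.png

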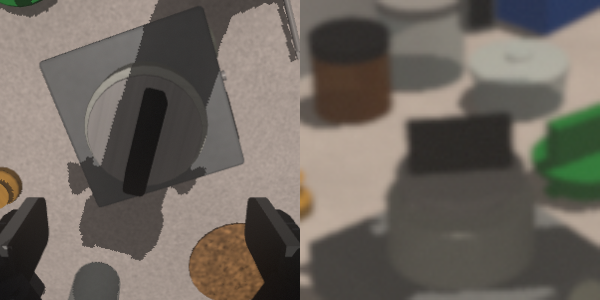

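The crop shows the bar back at about its locked height, heading 47°, so the cover has turned about 114°. The fingertips really sit about 30 mm behind the stated TCP, so the first grip held only the bar's top edge. I'll regrip deeper.

```bash
python3 -c "
from h import *
plan([.597,.0465,.12],137.4,1)
print(get_obs()['qpos'].round(3))"
```

```text
at [0.5953 0.0463 0.1903] y heading 150.76 tilt 0.04
T [-0.0033 -0.0047  0.2342] R [ 0.0002 -0.0001  0.0742]
[ 0.49   0.78  -1.134  1.577  0.732  1.264  1.867]
```

Call:
{"fn": "send_rows", "kwargs": {
  "translation": [
    [-0.003,-0.005,0.08],
    [-0.003,-0.005,0.16],
    [-0.003,-0.005,0.23],
    [-0.003,-0.005,0.23],
    [-0.003,-0.005,0.23]
  ],
  "rotation": [
    [0,0,0.037],
    [0,0,0.074],
    [0,0,0.074],
    [0,0,0.074],
    [0,0,0.074]
  ],
  "grip": [-1,-1,-1,-1,-1]
}}

```text
time_s: 10.58
position: [0.5967, 0.0462, 0.121]
tool_rot: [1.264, -2.874, -0.001]
force: [0.6, -0.1, 0.1]
grip_width: 0.0856
grasp_force: 0.0
```

Call:
{"fn": "send_rows", "kwargs": {
  "translation": [
    [0,0,0.03],
    [0,0,0.06],
    [0,0,0.09],
    [0,0,0.115],
    [0,0,0.115]
  ],
  "rotation": [
    [0,0,0],
    [0,0,0],
    [0,0,0],
    [0,0,0],
    [0,0,0]
  ],
  "grip": [-1,-1,-1,-1,-1]
}}

```text
time_s: 11.0
position: [0.5962, 0.0457, 0.0852]
tool_rot: [1.262, -2.873, -0.001]
force: [-0.4, 0.1, -0.1]
grip_width: 0.0851
grasp_force: 0.0
```

```bash
python3 -c "
from h import *
snapshot('top')
print(get_obs()['force'])
plan([.597,.0465,.084],137.4,1)"
```

```text
[-0.07977573 -0.34771365  0.04954392]
at [0.5966 0.046  0.0861] y heading 137.44 tilt 0.11
T [-0.002   0.0001  0.007 ] R [ 0.0004 -0.0005  0.0002]
```

Call:
{"fn": "send_rows", "kwargs": {
  "translation": [
    [0,0,0],
    [0,0,0],
    [0,0,0],
    [0,0,0],
    [0,0,0]
  ],
  "rotation": [
    [0,0,0],
    [0,0,0],
    [0,0,0],
    [0,0,0],
    [0,0,0]
  ],
  "grip": [1,1,1,1,1]
}}

```text
time_s: 11.47
position: [0.5974, 0.0465, 0.0875]
tool_rot: [-1.263, 2.876, -0.0]
force: [1.2, 0.3, -0.4]
grip_width: 0.0257
grasp_force: 0.0
```

Call:
{"fn": "send_rows", "kwargs": {
  "translation": [
    [0,0,0],
    [0,0,0],
    [0,0,0],
    [0,0,0],
    [0,0,0]
  ],
  "rotation": [
    [0,0,0],
    [0,0,0],
    [0,0,0],
    [0,0,0],
    [0,0,0]
  ],
  "grip": [1,1,1,1,1]
}}

```text
time_s: 11.88
position: [0.5974, 0.0464, 0.0873]
tool_rot: [-1.263, 2.876, -0.0]
force: [-1.3, 0.1, 2.3]
grip_width: 0.0144
grasp_force: 87.8
```

```bash
python3 -c "
from h import *
snapshot('top');o=get_obs()
print(o['force'],o['torque'],o['grip_width'],o['grasp_force'])
plan([.597,.0465,.084],137.4,1)"
```

```text
[ 0.71390668 -0.91737965  1.29469505] [-0.03924504 -0.01012101 -0.00907677] 0.014783948088287877 87.80009508132935
at [0.5974 0.0464 0.0873] y heading 137.43 tilt 0.03
T [0.0008 0.0013 0.011 ] R [-0.0001  0.0001  0.0002]
```

Call:
{"fn": "send_rows", "kwargs": {
  "translation": [
    [0,0,0.006],
    [0,0,0.012],
    [0,0,0.018],
    [0,0,0.024],
    [0,0,0.024]
  ],
  "rotation": [
    [0,0,0],
    [0,0,0],
    [0,0,0],
    [0,0,0],
    [0,0,0]
  ],
  "grip": [1,1,1,1,1]
}}

```text
time_s: 12.35
position: [0.5974, 0.0464, 0.0799]
tool_rot: [-1.263, 2.876, -0.0]
force: [-1.2, -0.9, 5.6]
grip_width: 0.0145
grasp_force: 88.4
```

Call:
{"fn": "send_rows", "kwargs": {
  "translation": [
    [0,0,0],
    [0,0,0],
    [0,0,0],
    [0,0,0],
    [0,0,0]
  ],
  "rotation": [
    [0,0,-0.01],
    [0,0,-0.02],
    [0,0,-0.03],
    [0,0,-0.03],
    [0,0,-0.03]
  ],
  "grip": [1,1,1,1,1]
}}

```text
time_s: 12.77
position: [0.5966, 0.0471, 0.0802]
tool_rot: [1.396, -2.814, -0.003]
force: [-2.1, 0.3, 5.3]
grip_width: 0.0144
grasp_force: 88.5
```

```bash
python3 -c "
from h import *
o=get_obs()
print(o['force'],o['torque'],o['grip_width'],o['grasp_force'])
plan([.597,.0465,.084],137.4,1)"
```

```text
[-2.09023091  0.30640933  5.26150555] [ 0.12413451  0.48045402 -0.23365293] 0.014369558904051064 88.54775905609131
at [0.5966 0.0471 0.0802] y heading 142.79 tilt 0.1
T [ 0.0008 -0.0024 -0.0126] R [0.0006 0.     0.03  ]
```

Call:
{"fn": "send_rows", "kwargs": {
  "translation": [
    [0,0,0.001],
    [0,0,0.001],
    [0,0,0.001],
    [0,0,0.001],
    [0,0,0.001]
  ],
  "rotation": [
    [0,0,-0.01],
    [0,0,-0.02],
    [0,0,-0.03],
    [0,0,-0.03],
    [0,0,-0.03]
  ],
  "grip": [1,1,1,1,1]
}}

```text
time_s: 13.18
position: [0.5965, 0.0472, 0.0803]
tool_rot: [1.51, -2.754, -0.008]
force: [-3.0, 1.5, 6.7]
grip_width: 0.0147
grasp_force: 105.8
```

```bash
python3 -c "
from h import *
o=get_obs()
print(o['force'],o['torque'],o['grip_width'],o['grasp_force'])
plan([.597,.0465,.084],137.4,1)"
```

```text
[-2.9820186   1.48636129  6.65094306] [ 0.30729621  0.7181721  -2.59158574] 0.014689149178552385 105.75760502368212
at [0.5965 0.0472 0.0803] y heading 147.47 tilt 0.29
T [ 0.0012 -0.0026 -0.0124] R [0.0016 0.0004 0.0559]
```

Call:
{"fn": "send_rows", "kwargs": {
  "translation": [
    [0,0,0],
    [0,0,-0.012],
    [0,0,-0.024],
    [0,0,-0.036],
    [0,0,-0.048]
  ],
  "rotation": [
    [0,0,0.016],
    [0,0,0.016],
    [0,0,0.016],
    [0,0,0.016],
    [0,0,0.016]
  ],
  "grip": [1,1,1,1,1]
}}

```text
time_s: 13.6
position: [0.596, 0.0465, 0.0891]
tool_rot: [1.454, -2.782, -0.009]
force: [3.4, 5.6, -21.3]
grip_width: 0.0148
grasp_force: 88.5
```

```bash
python3 -c "
from h import *
o=get_obs()
print(o['force'],o['torque'],o['grip_width'],o['grasp_force'])
plan([.597,.0465,.084],137.4,1)"
```

```text
[  3.42116135   5.63517523 -21.32192085] [ 1.47133121 -1.1883772  -1.17320387] 0.014763800707248986 88.47217082977295
at [0.596  0.0465 0.0891] y heading 145.18 tilt 0.37
T [-0.0018 -0.003   0.0169] R [ 0.0021 -0.0001  0.0432]
```

Still captive (21 N pulling back), so that stop was the catch. I'll push nearly to the bottom with the torque off, then turn again.

Call:
{"fn": "send_rows", "kwargs": {
  "translation": [
    [0,0,0.02],
    [0,0,0.035],
    [0,0,0.05],
    [0,0,0.051],
    [0,0,0.051]
  ],
  "rotation": [
    [0,0,0.03],
    [0,0,0.03],
    [0,0,0.03],
    [0,0,0.03],
    [0,0,0.03]
  ],
  "grip": [1,1,1,1,1]
}}

```text
time_s: 14.02
position: [0.5969, 0.0471, 0.0791]
tool_rot: [1.331, -2.846, -0.001]
force: [-2.5, 1.2, 5.0]
grip_width: 0.0144
grasp_force: 91.3
```

Call:
{"fn": "send_rows", "kwargs": {
  "translation": [
    [0,0,0.002],
    [0,0,0.002],
    [0,0,0.002],
    [0,0,0.002],
    [0,0,0.002]
  ],
  "rotation": [
    [0,0,0],
    [0,0,0],
    [0,0,0],
    [0,0,0],
    [0,0,0]
  ],
  "grip": [1,1,1,1,1],
  "force": 110
}}

```text
time_s: 14.43
position: [0.5971, 0.0469, 0.0784]
tool_rot: [-1.327, 2.847, 0.001]
force: [-2.5, 2.2, 4.8]
grip_width: 0.0143
grasp_force: 108.0
```

```bash
python3 -c "
from h import *
o=get_obs()
print(o['force'],o['torque'],o['grip_width'],o['grasp_force'])
plan([.597,.0465,.079],137.4,1)"
```

```text
[-2.50322355  2.18028771  4.76757741] [ 0.56594911  0.73457853 -0.01378135] 0.01428148546683338 107.996746301651
at [0.5971 0.0469 0.0784] y heading 139.99 tilt 0.05
T [ 0.0013 -0.0007 -0.002 ] R [0.0002 0.0002 0.0144]
```

Call:
{"fn": "send_rows", "kwargs": {
  "translation": [
    [0,0,0.002],
    [0,0,0.004],
    [0,0,0.005],
    [0,0,0.005],
    [0,0,0.005]
  ],
  "rotation": [
    [0,0,0],
    [0,0,0],
    [0,0,0],
    [0,0,0],
    [0,0,0]
  ],
  "grip": [1,1,1,1,1]
}}

```text
time_s: 14.85
position: [0.5971, 0.0469, 0.0768]
tool_rot: [-1.327, 2.847, 0.001]
force: [-3.1, 2.5, 5.6]
grip_width: 0.0143
grasp_force: 108.1
```

Call:
{"fn": "send_rows", "kwargs": {
  "translation": [
    [0,0,0.002],
    [0,0,0.004],
    [0,0,0.005],
    [0,0,0.005],
    [0,0,0.005]
  ],
  "rotation": [
    [0,0,0],
    [0,0,0],
    [0,0,0],
    [0,0,0],
    [0,0,0]
  ],
  "grip": [1,1,1,1,1]
}}

```text
time_s: 15.27
position: [0.5971, 0.047, 0.0757]
tool_rot: [-1.327, 2.847, 0.001]
force: [-3.1, 1.3, 7.2]
grip_width: 0.0145
grasp_force: 108.4
```

Call:
{"fn": "send_rows", "kwargs": {
  "translation": [
    [0,0,0.002],
    [0,0,0.004],
    [0,0,0.004],
    [0,0,0.004],
    [0,0,0.004]
  ],
  "rotation": [
    [0,0,0],
    [0,0,0],
    [0,0,0],
    [0,0,0],
    [0,0,0]
  ],
  "grip": [1,1,1,1,1]
}}

```text
time_s: 15.68
position: [0.5972, 0.047, 0.0756]
tool_rot: [-1.327, 2.847, -0.0]
force: [-4.0, 1.1, 11.8]
grip_width: 0.0141
grasp_force: 109.2
```

Call:
{"fn": "send_rows", "kwargs": {
  "translation": [
    [0,0,0],
    [0,0,0],
    [0,0,0],
    [0,0,0],
    [0,0,0]
  ],
  "rotation": [
    [0,0,-0.01],
    [0,0,-0.02],
    [0,0,-0.03],
    [0,0,-0.035],
    [0,0,-0.035]
  ],
  "grip": [1,1,1,1,1]
}}

```text
time_s: 16.1
position: [0.5967, 0.0473, 0.0756]
tool_rot: [1.467, -2.777, -0.005]
force: [-6.8, 3.3, 11.9]
grip_width: 0.0144
grasp_force: 112.6
```

```bash
python3 -c "
from h import *
o=get_obs()
print(o['force'],o['torque'],o['grip_width'],o['qpos'].round(3))
plan([.597,.0465,.079],137.4,1)"
```

```text
[-6.76106536  3.29539482 11.91951269] [ 0.53519982  1.51897675 -1.93719908] 0.014404801179985887 [ 0.44   0.894 -1.014  1.694  0.855  1.063  1.684]
at [0.5967 0.0473 0.0756] y heading 145.7 tilt 0.2
T [ 0.0016 -0.0022 -0.0114] R [0.0011 0.0003 0.0461]
```

```bash
cat > bar.py <<'E'
from h import *
def bar(im,o,z):
    g=im.max(2).astype(int);L=[];Rr=[]
    for r in range(175,232,3):
        row=g[r,280:380];d=np.where(row<42)[0]
        if len(d)>8:
            L.append([280+d[0],r]);Rr.append([280+d[-1],r])
    out=[]
    for e in(L,Rr):
        P=cast("wrist",np.array(e),z,o)[:,:2];v=cv2.fitLine((P*1000).astype(np.float32),cv2.DIST_HUBER,0,.01,.01).ravel()
        out.append(np.degrees(np.arctan2(v[1],v[0]))%180)
    return np.round(out,1),L[::5],Rr[::5]
if __name__=="__main__":
    o=get_obs();im=snapshot("wrist")[:,:,::-1].copy();cv2.imwrite("pics/w5.png",im)
    print(bar(im,o,.138),o["position"])
    s=snapshot("side")[:,:,::-1].copy();cv2.imwrite("pics/s5.png",s)
    for n in("s4","s5"):
        g=cv2.imread(f"pics/{n}.png").max(2).astype(int)
        print(n,[ (c,[int(r) for r in range(170,215) if g[r,c]<50][:1], [int(v) for v in g[180:200:2,c]]) for c in(268,273,294,299)])
E
python3 bar.py
```

```text
(array([49.2, 62.7], dtype=float32), [[np.int64(314), 181], [np.int64(310), 196], [np.int64(308), 211], [np.int64(308), 226]], [[np.int64(342), 181], [np.int64(348), 196], [np.int64(351), 211], [np.int64(350), 226]]) [0.59673235 0.04728552 0.07558905]
s4 [(268, [192], [127, 182, 188, 186, 168, 81, 46, 46, 46, 46]), (273, [191], [156, 181, 185, 186, 164, 67, 46, 45, 45, 45]), (294, [189], [89, 89, 90, 84, 54, 47, 45, 45, 44, 43]), (299, [201], [91, 91, 91, 87, 62, 54, 62, 66, 65, 60])]
s5 [(268, [198], [127, 184, 189, 187, 187, 188, 186, 173, 92, 46]), (273, [170], [62, 117, 141, 146, 170, 181, 181, 161, 66, 45]), (294, [194], [62, 60, 67, 74, 80, 114, 114, 49, 43, 44]), (299, [206], [91, 91, 91, 92, 92, 96, 123, 93, 68, 66])]
```

The measurements show the cover had already popped up about 4 mm into the gaps at heading 137°. That makes this the end stop, and the lift jammed only because I kept torque on. I'll relax the torque and lift straight up.

Call:
{"fn": "send_rows", "kwargs": {
  "translation": [
    [0,0,0],
    [0,0,0],
    [0,0,-0.01],
    [0,0,-0.02],
    [0,0,-0.03]
  ],
  "rotation": [
    [0,0,0.02],
    [0,0,0.04],
    [0,0,0.04],
    [0,0,0.04],
    [0,0,0.04]
  ],
  "grip": [1,1,1,1,1]
}}

```text
time_s: 16.62
position: [0.5982, 0.0466, 0.0833]
tool_rot: [-1.303, 2.856, -0.0]
force: [-0.3, 2.7, 3.5]
grip_width: 0.0144
grasp_force: 107.9
```

Call:
{"fn": "send_rows", "kwargs": {
  "translation": [
    [0,0,-0.006],
    [0,0,-0.012],
    [0,0,-0.018],
    [0,0,-0.02],
    [0,0,-0.02]
  ],
  "rotation": [
    [0,0,0],
    [0,0,0],
    [0,0,0],
    [0,0,0],
    [0,0,0]
  ],
  "grip": [1,1,1,1,1]
}}

```text
time_s: 17.03
position: [0.5975, 0.0458, 0.0881]
tool_rot: [-1.304, 2.858, -0.001]
force: [1.7, 1.2, -1.9]
grip_width: 0.014
grasp_force: 107.4
```

```bash
python3 -c "
from h import *
o=get_obs()
print(o['force'],o['torque'],o['grip_width'],o['qpos'].round(3))
plan([.597,.0465,.079],137.4,1)"
```

```text
[ 1.73273306  1.24100162 -1.86875367] [ 0.56196103 -0.40140921  0.01573502] 0.013961559592469957 [ 0.435  0.866 -0.998  1.684  0.821  1.066  1.596]
at [0.5975 0.0458 0.0881] y heading 139.05 tilt 0.02
T [-0.0006  0.0029  0.0304] R [-0.0001 -0.      0.0092]
```

Call:
{"fn": "send_rows", "kwargs": {
  "translation": [
    [0,0,-0.007],
    [0,0,-0.014],
    [0,0,-0.021],
    [0,0,-0.028],
    [0,0,-0.028]
  ],
  "rotation": [
    [0,0,0],
    [0,0,0],
    [0,0,0],
    [0,0,0],
    [0,0,0]
  ],
  "grip": [1,1,1,1,1]
}}

```text
time_s: 17.45
position: [0.5967, 0.0452, 0.0975]
tool_rot: [1.303, -2.856, 0.003]
force: [-0.4, 1.2, -2.4]
grip_width: 0.0141
grasp_force: 107.4
```

```bash
python3 -c "
from h import *
o=get_obs()
print(o['force'],o['torque'],o['grip_width'])
plan([.597,.0465,.079],137.4,1)"; python3 bar.py
```

```text
[-0.39406451  1.2019904  -2.38751221] [0.01240391 0.05796979 0.04910596] 0.014066987553171803
at [0.5967 0.0452 0.0975] y heading 139.03 tilt 0.16
T [-0.0041  0.0021  0.0617] R [-0.0002 -0.0009  0.009 ]
(array([42.3, 57.9], dtype=float32), [[np.int64(312), 181], [np.int64(307), 196], [np.int64(305), 211], [np.int64(305), 226]], [[np.int64(341), 181], [np.int64(345), 196], [np.int64(348), 211], [np.int64(347), 226]]) [0.5966902  0.04519322 0.09752313]
s4 [(268, [192], [127, 182, 188, 186, 168, 81, 46, 46, 46, 46]), (273, [191], [156, 181, 185, 186, 164, 67, 46, 45, 45, 45]), (294, [189], [89, 89, 90, 84, 54, 47, 45, 45, 44, 43]), (299, [201], [91, 91, 91, 87, 62, 54, 62, 66, 65, 60])]
s5 [(268, [188], [127, 183, 170, 82, 44, 44, 46, 47, 48, 47]), (273, [187], [155, 181, 162, 64, 45, 43, 44, 45, 45, 46]), (294, [184], [89, 82, 48, 43, 41, 42, 42, 42, 43, 40]), (299, [185], [89, 82, 52, 45, 45, 44, 47, 48, 46, 42])]
```

Only the cover's weight now (−2.4 N), so it is free. I'll lift it well clear, then work out the pad move.

Call:
{"fn": "send_rows", "kwargs": {
  "translation": [
    [0,0,-0.03],
    [0,0,-0.07],
    [0,0,-0.13],
    [0,0,-0.2],
    [0,0,-0.2]
  ],
  "rotation": [
    [0,0,0],
    [0,0,0],
    [0,0,0],
    [0,0,0],
    [0,0,0]
  ],
  "grip": [1,1,1,1,1]
}}

```text
time_s: 17.97
position: [0.5999, 0.0484, 0.163]
tool_rot: [-1.3, 2.85, -0.002]
force: [1.0, 1.5, -1.4]
grip_width: 0.0142
grasp_force: 107.6
```

```bash
python3 - <<'E'
from h import *
snapshot("top")
o=get_obs();im=snapshot("top")[:,:,::-1].copy();w=snapshot("wrist")[:,:,::-1].copy();cv2.imwrite("pics/w6.png",w)
print(o["force"],o["position"],o["grip_width"])
for n,c in(("top",im),("wrist",w)):
    h=cv2.cvtColor(c,cv2.COLOR_BGR2HSV)
    for b in blobs((h[...,0]<22)&(h[...,1]>90)&(h[...,2]>50),150)[:5]:
        x=cv2.boundingRect(b);print(n,x,rect(n,b,.004,o))
plan([.595,.279,.155],139,2)
E
```

```text
[ 0.32448011 -0.36987882 -2.63347991] [0.59888783 0.04770634 0.16076692] 0.014074779525669781
top (6, 12, 633, 271) (array([0.77842285, 0.04190869]), (1935.1927490234375, 806.255126953125), -89.99941171199316)
top (395, 248, 187, 152) (array([ 0.24266736, -0.45743558]), (537.8612670898438, 322.115234375), -36.38011169433594)
top (194, 173, 43, 42) (array([0.59453546, 0.27984686]), (117.05195617675781, 115.07849884033203), -88.22904324531555)
top (621, 0, 19, 100) (array([ 1.13100708, -0.99300421]), (394.99658203125, 67.44805145263672), -13.751213073730469)
top (608, 253, 32, 19) (array([ 0.43464273, -0.84225079]), (95.63970947265625, 48.573246002197266), -89.43260830640793)
wrist (423, 274, 88, 60) (array([0.56648962, 0.26998068]), (116.95696258544922, 49.97468948364258), -69.87202453613281)
wrist (0, 196, 74, 59) (array([ 0.86898676, -0.11667647]), (82.74095916748047, 56.67331314086914), -71.0936164855957)
wrist (172, 263, 45, 47) (array([0.79960852, 0.04930062]), (63.11629104614258, 44.097599029541016), 10.111066818237305)
wrist (444, 343, 21, 19) (array([0.63176721, 0.3168017 ]), (36.84452438354492, 10.804184913635254), -82.81251859664917)
at [0.597  0.0461 0.1575] y heading 139.05 tilt 0.05
T [-0.2911  0.2569  0.0038] R [-0.0001 -0.0001  0.0001]
T [-0.291   0.2571  0.004 ] R [-0.0001 -0.0001  0.0001]
```

Call:
{"fn": "send_rows", "kwargs": {
  "translation": [
    [-0.06,0.05,0],
    [-0.13,0.115,0],
    [-0.2,0.18,0],
    [-0.26,0.23,0],
    [-0.292,0.258,0]
  ],
  "rotation": [
    [0,0,0],
    [0,0,0],
    [0,0,0],
    [0,0,0],
    [0,0,0]
  ],
  "grip": [1,1,1,1,1]
}}

```text
time_s: 18.53
position: [0.5945, 0.167, 0.1565]
tool_rot: [1.311, -2.854, -0.004]
force: [0.2, 0.8, -1.5]
grip_width: 0.0144
grasp_force: 107.6
```

Call:
{"fn": "send_rows", "kwargs": {
  "translation": [
    [-0.08,0.07,0],
    [-0.16,0.14,0],
    [-0.23,0.2,0],
    [-0.28,0.245,0],
    [-0.292,0.258,0]
  ],
  "rotation": [
    [0,0,0],
    [0,0,0],
    [0,0,0],
    [0,0,0],
    [0,0,0]
  ],
  "grip": [1,1,1,1,1]
}}

```text
time_s: 18.95
position: [0.5931, 0.2844, 0.1566]
tool_rot: [1.312, -2.854, -0.005]
force: [-0.7, 0.0, -2.0]
grip_width: 0.0143
grasp_force: 107.7
```

```bash
python3 -c "
from h import *
for i in range(4):snapshot('top')
o=get_obs();print(o['force'],o['grip_width'],o['qpos'].round(2))
plan([.5945,.2798,.04],139,1)"
```

```text
[ 0.24983705 -0.37113212 -1.81433839] 0.014189953517190967 [ 0.02  0.85 -1.    1.43  0.73  1.25  1.38]
at [0.5958 0.2775 0.1564] y heading 138.93 tilt 0.19
T [-0.004   0.0088  0.3879] R [-0.0005 -0.0009 -0.0004]
```

Call:
{"fn": "send_rows", "kwargs": {
  "translation": [
    [-0.004,0.009,0.06],
    [-0.004,0.009,0.15],
    [-0.004,0.009,0.24],
    [-0.004,0.009,0.31],
    [-0.004,0.009,0.35]
  ],
  "rotation": [
    [0,-0.001,0],
    [0,-0.001,0],
    [0,-0.001,0],
    [0,-0.001,0],
    [0,-0.001,0]
  ],
  "grip": [1,1,1,1,1]
}}

```text
time_s: 19.57
position: [0.5939, 0.278, 0.0488]
tool_rot: [1.298, -2.858, 0.004]
force: [-0.5, -1.3, -3.2]
grip_width: 0.0144
grasp_force: 107.7
```

Call:
{"fn": "send_rows", "kwargs": {
  "translation": [
    [0,0,0.03],
    [0,0,0.06],
    [0,0,0.09],
    [0,0,0.11],
    [0,0,0.115]
  ],
  "rotation": [
    [0,0,0],
    [0,0,0],
    [0,0,0],
    [0,0,0],
    [0,0,0]
  ],
  "grip": [1,1,1,1,1]
}}

```text
time_s: 19.98
position: [0.5938, 0.2826, 0.0172]
tool_rot: [-1.303, 2.856, 0.001]
force: [-0.7, 0.2, -2.7]
grip_width: 0.0145
grasp_force: 107.7
```

```bash
python3 -c "
from h import *
for i in range(2):snapshot('top')
o=get_obs();print(o['force'],o['grip_width'])
plan([.5945,.2798,.009],139,1)"
```

```text
[ 0.36415272  0.00895411 -1.99223586] 0.014016447736811091
at [0.594  0.2831 0.018 ] y heading 139.06 tilt 0.2
T [ 0.0075 -0.0084  0.03  ] R [-0.      0.0011  0.0003]
```

Call:
{"fn": "send_rows", "kwargs": {
  "translation": [
    [0.007,-0.007,0.005],
    [0.007,-0.007,0.01],
    [0.007,-0.007,0.015],
    [0.007,-0.007,0.018],
    [0.007,-0.007,0.018]
  ],
  "rotation": [
    [0,0.0007,0],
    [0,0.0007,0],
    [0,0.0007,0],
    [0,0.0007,0],
    [0,0.0007,0]
  ],
  "grip": [1,1,1,1,1]
}}

```text
time_s: 20.5
position: [0.5941, 0.2799, 0.0123]
tool_rot: [-1.304, 2.857, 0.001]
force: [-0.7, -0.3, -1.9]
grip_width: 0.014
grasp_force: 107.7
```

Call:
{"fn": "send_rows", "kwargs": {
  "translation": [
    [0,0,0.002],
    [0,0,0.004],
    [0,0,0.006],
    [0,0,0.007],
    [0,0,0.007]
  ],
  "rotation": [
    [0,0,0],
    [0,0,0],
    [0,0,0],
    [0,0,0],
    [0,0,0]
  ],
  "grip": [1,1,1,1,1]
}}

```text
time_s: 20.92
position: [0.5941, 0.28, 0.0103]
tool_rot: [-1.304, 2.857, 0.001]
force: [0.3, -0.2, -1.8]
grip_width: 0.0145
grasp_force: 107.7
```

Call:
{"fn": "send_rows", "kwargs": {
  "translation": [
    [0,0,0.002],
    [0,0,0.004],
    [0,0,0.005],
    [0,0,0.005],
    [0,0,0.005]
  ],
  "rotation": [
    [0,0,0],
    [0,0,0],
    [0,0,0],
    [0,0,0],
    [0,0,0]
  ],
  "grip": [1,1,1,1,1]
}}

```text
time_s: 21.33
position: [0.5942, 0.2801, 0.009]
tool_rot: [-1.304, 2.857, 0.001]
force: [-0.3, -1.2, -1.4]
grip_width: 0.0143
grasp_force: 108.1
```

Call:
{"fn": "send_rows", "kwargs": {
  "translation": [
    [0,0,0.002],
    [0,0,0.003],
    [0,0,0.003],
    [0,0,0.003],
    [0,0,0.003]
  ],
  "rotation": [
    [0,0,0],
    [0,0,0],
    [0,0,0],
    [0,0,0],
    [0,0,0]
  ],
  "grip": [1,1,1,1,1]
}}

```text
time_s: 21.75
position: [0.5943, 0.2801, 0.0089]
tool_rot: [-1.303, 2.857, 0.0]
force: [-1.2, -2.4, 4.7]
grip_width: 0.0146
grasp_force: 108.8
```

Call:
{"fn": "send_rows", "kwargs": {
  "translation": [
    [0,0,0.001],
    [0,0,0.002],
    [0,0,0.003],
    [0,0,0.003],
    [0,0,0.003]
  ],
  "rotation": [
    [0,0,0],
    [0,0,0],
    [0,0,0],
    [0,0,0],
    [0,0,0]
  ],
  "grip": [1,1,1,1,1]
}}

```text
time_s: 22.17
position: [0.5943, 0.2801, 0.0089]
tool_rot: [-1.303, 2.857, -0.0]
force: [-1.9, -3.6, 9.7]
grip_width: 0.0138
grasp_force: 109.5
```

Contact with the pad. I'll release and retreat.

Call:
{"fn": "send_rows", "kwargs": {
  "translation": [
    [0,0,-0.004],
    [0,0,-0.004],
    [0,0,-0.004],
    [0,0,-0.004],
    [0,0,-0.004]
  ],
  "rotation": [
    [0,0,0],
    [0,0,0],
    [0,0,0],
    [0,0,0],
    [0,0,0]
  ],
  "grip": [1,1,-1,-1,-1]
}}

```text
time_s: 22.58
position: [0.5943, 0.2802, 0.0078]
tool_rot: [-1.304, 2.857, 0.001]
force: [-0.1, 0.7, -0.0]
grip_width: 0.0502
grasp_force: 0.0
```

Call:
{"fn": "send_rows", "kwargs": {
  "translation": [
    [0,0,0],
    [0,0,0],
    [0,0,0],
    [0,0,0],
    [0,0,0]
  ],
  "rotation": [
    [0,0,0],
    [0,0,0],
    [0,0,0],
    [0,0,0],
    [0,0,0]
  ],
  "grip": [-1,-1,-1,-1,-1]
}}

```text
time_s: 23.0
position: [0.5942, 0.28, 0.0082]
tool_rot: [-1.304, 2.857, 0.001]
force: [1.2, 0.2, 0.1]
grip_width: 0.0852
grasp_force: 0.0
```

Call:
{"fn": "send_rows", "kwargs": {
  "translation": [
    [0,0,-0.04],
    [0,0,-0.12],
    [0,0,-0.24],
    [0,0,-0.36],
    [0,0,-0.46]
  ],
  "rotation": [
    [0,0,0],
    [0,0,0],
    [0,0,0],
    [0,0,0],
    [0,0,0]
  ],
  "grip": [-1,-1,-1,-1,-1]
}}

```text
time_s: 23.42
position: [0.5942, 0.2808, 0.1499]
tool_rot: [-1.304, 2.855, 0.003]
force: [0.6, 0.4, 0.4]
grip_width: 0.0855
grasp_force: 0.0
```

```bash
python3 - <<'E'
from h import *
for i in range(4): snapshot("top")
o=get_obs();w=snapshot("wrist")[:,:,::-1].copy();s=snapshot("side")[:,:,::-1]
print(o["position"],o["force"],o["grip_width"])
for b in blobs(w.max(2)<45,300)[:4]:print(cv2.boundingRect(b),rect("wrist",b,.07,o))
cv2.imwrite("pics/f.png",np.hstack([w[40:340,170:470],cv2.resize(s[210:360,130:280],None,fx=2,fy=2)]))
E
```

```text
[0.59440262 0.28036303 0.14817254] [ 0.0180543  -0.42607966 -0.08449866] 0.08514196413696468
(2, 259, 638, 141) (array([0.6910072 , 0.37887207]), (649.57666015625, 162.0296173095703), -40.732398986816406)
(0, 171, 92, 93) (array([0.78637512, 0.14160371]), (86.06781768798828, 37.43787384033203), 89.85810852050781)
(122, 0, 149, 96) (array([0.59581293, 0.13929691]), (123.91592407226562, 12.839186668395996), -10.78070068359375)
(316, 139, 21, 94) (array([0.59204907, 0.27643469]), (74.3070297241211, 15.366802215576172), 49.533470153808594)
```

View pics/f.png

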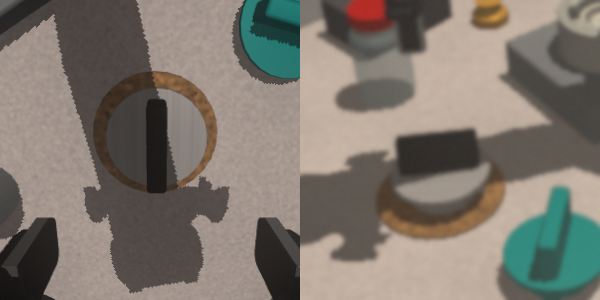

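The last picture shows the cover upright and centred on the cork pad (bar at about (157,145) in the crop), with the gripper clear above it.

```bash
python3 -c "
from bench import *
print(close_job())"
```

```text
the job is handed in; nothing more can be done
None
```

I opened the watch tester, lifted the cover straight out of the drum and stood it upright near the middle of the cork pad (about 4 mm off centre as measured), then handed the job in at about 24 s; no verdict was returned.

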